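# Shut and bolt the store box

## Task

Shut and bolt the wooden store box. Press its sprung lid down to where the bolt finds the keeper, which has to be felt for, slide the bolt fully home into it, and then turn the bolt's handle right down into the notch so that the lid stays shut by itself. Work gently and never ram the bolt against the keeper (10 N is plenty), and leave the jam jar, the tin and the tea carton standing where they are.

Things in the scene. Friction and masses are not known exactly. Their poses are not given: they have to be found in the camera images.
- box: Pine store box fixed on the worktop, 240 mm deep (x), 280 mm wide (y), 105 mm high; origin under its centre, x to the back, y to the left, z up; its front, where the bolt is, faces -x. The top is a fixed front board (box x = -120 to -72 mm) and behind it the lid.
- keeper: Keeper of the bolt. Its plate lies flush in the front board; origin and axes as the box's. On it, at box x = -104 to -82 mm, a steel staple, its mouth open to the lid, 20 wide x 14.2 mm high for the 12 mm bolt, closed in front. It is packed up by hand: the middle of its mouth is 119 to 131 mm above the worktop, unreported. Feel for the height where the bolt goes in.
- hinge (a point): Middle of the lid's hinge line (axis along box y): box x = 118 mm, 89 mm above the worktop, level with the shut lid's underside; same axes as the box.
- lid (a joint): Opening of the lid, rad: 0 flush with the front board and down, growing as its front rises. 186 x 280 x 16 mm. Springs hold it ajar at about 0.12; pressing it down by the upright handle takes about 1 N a mm, at most 15 N. The bolt finds the staple's mouth somewhere at 0 to 0.065; higher or lower it butts on it (above 0.08 it may run over it). Unbolted, it springs up.
- bolt (a joint): Travel of the bolt, m: 0 drawn back; butts on the staple's face at about 0.016; home at 0.0325 to 0.034, where its tip meets the staple's closed end. A 12 mm rod, end chamfered 0.5 mm, on the lid's middle line, axis 13 mm above the lid's top; at 0 its tip is at box x = -66 mm. Slides to the box's front (box -x) with 1.5 N of drag, and stays where left.
- handle (a joint): Turn of the bolt's handle about the rod, rad: 0 upright, 1.57 flat to the right (box -y), hard end. Two cheeks (tops 23 mm above the lid) keep it upright within about 0.4 along the slot; it can go down only in the notch, with the bolt past 0.031. It stays where left (stiff fit, 0.045 N m).
- notch (a point): Middle of the notch: a gap 15 mm long in the right cheek of the bolt's barrel, at the slot's front end, 13 mm above the lid's top; moves with the lid. Axes as the lid's: x back along the rod, y left, z up.
- knob (a point): Middle of the knob on the bolt's handle, 42 mm from the rod's axis: at first 55 mm above the lid's top, flat 13 mm. Steel cylinder 14 mm thick, 24 mm long, its axis (point z) pointing away from the rod; neck 9 mm thick. Site x: along the rod, to the back. Hold it by its front and back sides to press and slide; a firm grip hinders its turning, so let go and push it over.
- jam_jar: Jam jar with a yellow lid, 71 mm thick, 110 mm high, to the right of the box; origin under its centre.
- tin: Food tin, 75 mm thick, 110 mm high, to the left of the box; origin under its centre.
- tea_box: Red tea carton, 72 x 135 x 78 mm, to the left of the box; origin under its centre.
Things that resemble listed ones, but are neither listed nor needed, are in the scene too. Leave any orange look-alike of the tin alone.

How it is judged:
By the outcome, as a careful person would: the job done as asked, in the order asked, and still so for the second after the job is handed in, with the robot touching nothing.
It also fails if it takes over 64 s, if anything falls off the work surface, if the arm or the gripper's body presses on something with over 40 N, if the wrist force passes 120 N, or if a joint passes its speed limit or range.

## Robot

A 6-joint arm with a two-finger parallel gripper is mounted at the origin on a cart in front of the work surface, level with it; the furniture and walls round the work are solid. World frame = base frame: x ahead of the robot, y to its left, z up, the work surface at z = 0. Lengths are in mm, angles in rad, forces in N, time in s.
With the tool pointing down it reaches from about 275 to 750 mm from the base axis. Payload 10.2 kg.
Tool frame: the origin (TCP) lies at the very end of the fingers, on their centre line; the grasp point (between the pads) lies 19 mm behind it; z points along the fingers, y is the line along which they close (so a half turn about z gives the same grasp; the last joint's range is limited). The gripper opens to 85 mm and grips with 20 to 120 N. Pads are 22 mm wide; open, the fingers measure 114 mm over their backs; the gripper's body (76 mm by 85 mm) begins 54 mm behind the grasp point. The pads swing forward as they close: fully open they stand 13 mm farther back than shut.
Start: joints at [-1.503, 0.313, 1.498, -0, 1.331, -0.223], TCP at [150.514, -502.968, 231.294] pointing down, gripper open.
Joint ranges: [-2.94, 2.94], [-0.97, 2.17], [0.19, 2.56], [-1.23, 4.37], [0.02, 3.11], [-2.88, 2.88]. Speed limits (rad/s): [2.39, 2.39, 3.01, 3.14, 3.14, 3.14].

## Interface

Orientations are given as a unit quaternion [w, x, y, z].
In Python, from rig import ctrl gives the robot as it stands.
- The arm moves only by the shell command python3 -m inch 'ROWS' [OPENING] [FORCE]. ROWS is text: rows parted by semicolons, each of 6 numbers parted by spaces: the shift along the tool's x, y, z in mm, then the turn, a rotation vector about the tool's x, y, z in units of 6 degrees (1.0 is 6 degrees). A call has exactly 10 rows; each row shifts and turns the commanded pose from where the row before left it, along the tool's axes as they then stand; what a row does not reach is not made up. A row lasts 1/12 s, in which the tool goes at most 41.7 mm and 7.16 degrees, less where a joint would pass 70% of its speed; a pose out of reach is approached as far as the arm can. A call with a gripper value outside its range is refused whole. OPENING is the opening, from 0 (shut) to 1 (fully open), set as the call begins (- or left out, the last holds). The fingers move at their own pace and stop on an object; FORCE is the grip in N (left out, the last holds). Time passes only in rows, so rows that do not move let the fingers close, or fill a call up. It gives the time, the measured TCP pose, the force, the opening and the grip force at its end, in the units of the state.
- ctrl.sense(): the state, without advancing time (a new reading comes with each control period).
- ctrl.capture(name): name is "scene" or "top" or "wrist"; returns a dict with "image" (480x640x3 uint8, red, green, blue), "intrinsics" (3x3 intrinsics, pixels), "D" ([k1, k2, p1, p2, k3] as OpenCV has them; the pictures are not rectified), "rvec" (rotation vector, rad) and "tvec" (3), from world to camera coordinates, as OpenCV has them. Camera axes: x right, y down, z forward; pixel columns grow to the right and rows downward; lengths in mm; the calibration is good to about 2 mm. A picture is of the moment at which its call begins. There is no depth.
- ctrl.finish_job(): hands the job in; it is judged then, once.
The state is a dict: "time_s": time; "joints": joint angles; "dq": joint speeds; "tau": joint torques, N m; "eef_pos": TCP position; "ee_rot": TCP orientation; "force": force on the tool from outside, world axes, zero at the start; "wrist_torque": the same for the moment, N m; "grip_width": opening from 0.0 (shut) to 1.0 (fully open); "grip_force": force on a finger pad.
Only numpy, scipy, OpenCV 4.12 (cv2) and the standard library are available. Lean on these libraries where they do the work, as an engineer would, in place of code of your own. Each camera call takes 0.05 s, during which the arm holds its last target. There are 200 camera calls.

## Working session

There is one attempt and no reset: what is moved stays moved. The work goes in short steps, Python scripts to look and compute and a shell command to move; the robot and the scene stay as the last step left them, time stands still between calls to the robot, and variables do not carry over. Pictures are saved under pics/ and viewed, at most 10 in all, crops included, and the job is handed in when it is done.

```bash
mkdir -p pics; ls; python3 - <<'E'
from rig import ctrl
import cv2,numpy as np,pickle
d={}
for n in("scene","top"):
    c=ctrl.capture(n); d[n]=c
    cv2.imwrite(f"pics/{n}0.png",c["image"][:,:,::-1])
    R=cv2.Rodrigues(np.array(c["rvec"],float))[0]; print(n,(-R.T@np.array(c["tvec"]).ravel()).round(),R[2].round(2))
pickle.dump(d,open("cap0.pkl","wb"))
s=ctrl.sense(); print(s)
E
```

```text
pics
scene [ 750. -372. 1022.] [-0.19  0.6  -0.78]
top [ 281.  351. 1431.] [ 0.18  0.   -0.98]
{'time_s': 0.1, 'joints': array([-1.50341442e+00,  3.13407321e-01,  1.49837992e+00, -5.55984229e-06,
        1.33098350e+00, -2.23358370e-01]), 'dq': array([ 0.00160203, -0.00324586, -0.00240621,  0.00099632,  0.00066221,
        0.00055794]), 'tau': array([ 4.43584897e-03, -4.12898648e+01, -2.60141337e+01, -6.80421044e-05,
        3.00045765e-03, -1.29939153e-05]), 'eef_pos': array([ 150.48914878, -502.72623348,  230.77842472]), 'ee_rot': array([-5.87464793e-04,  9.89452089e-01,  1.44859302e-01,  4.32002446e-05]), 'force': array([-0.84121122,  0.30978565,  0.53062331]), 'wrist_torque': array([ 0.01769011,  0.01089089, -0.02113823]), 'grip_force': 0.0, 'grip_width': 0.9955391022484835}
```

View pics/scene0.png

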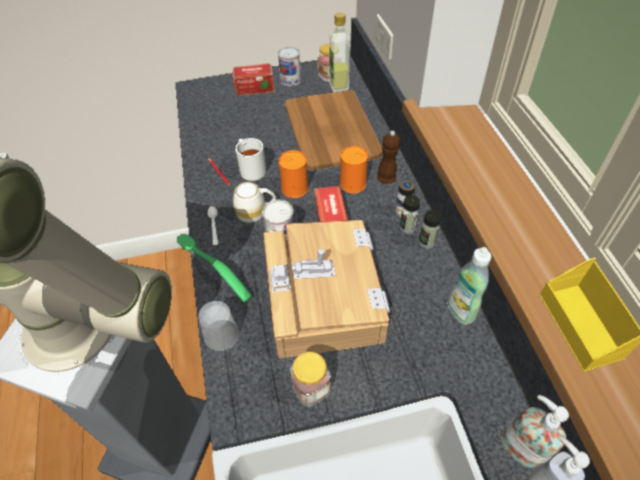

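View pics/top0.png

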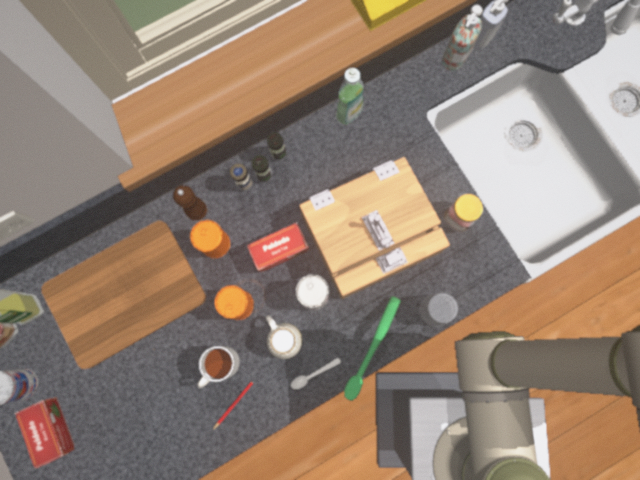

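The scene view shows the box with its bolt: knob at about (320,256), keeper at (281,278). In the top view the knob is near (372,218), the keeper at (393,259) and the hinges at (321,200) and (386,170). The jar is at (466,210), the tin at (312,291) and the carton at (278,246). A glass stands at (442,307).

Candidates for the bolt: only the one steel barrel on the box at (377,230) fits. The hinges at (321,200) and (386,170) and the keeper at (393,259) are the other metal parts. I'll check this in a close crop.

```bash
python3 - <<'E'
import cv2,numpy as np,pickle
d=pickle.load(open("cap0.pkl","rb"))
a=d["top"]["image"][150:300,290:490]; b=d["scene"]["image"][210:360,255:395]
a=cv2.resize(a,None,fx=4,fy=4,interpolation=cv2.INTER_CUBIC)[:, :, ::-1]
b=cv2.resize(b,None,fx=4,fy=4,interpolation=cv2.INTER_CUBIC)[:, :, ::-1]
cv2.imwrite("pics/ct.png",a);cv2.imwrite("pics/cs.png",b)
E
```

```text
(no output)
```

View pics/ct.png

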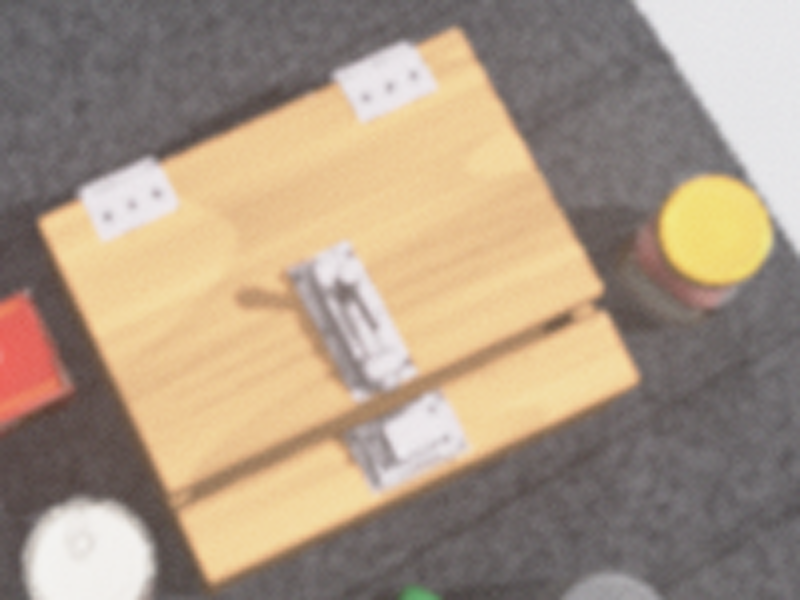

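View pics/cs.png

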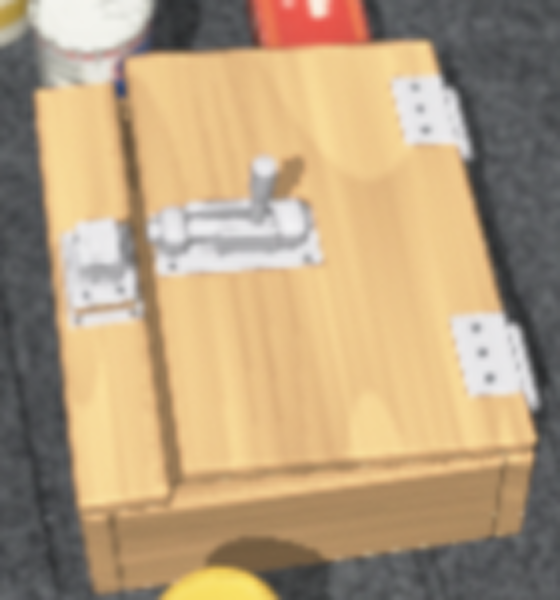

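The crops confirm a single bolt. Its knob top is at scene crop (264,162), the keeper at (98,255), and the front board's outer corners are at (37,92) and (83,507). In the top crop those corners are at (212,585) and (640,378).

```bash
cat >h.py <<'E'
import cv2,numpy as np,pickle
from scipy.spatial.transform import Rotation as Ro
def ray(c,p):
    n=cv2.undistortPoints(np.array([[p]],float),np.array(c["intrinsics"],float),np.array(c["D"],float))[0,0]
    R=cv2.Rodrigues(np.array(c["rvec"],float))[0];o=-R.T@np.array(c["tvec"],float).ravel()
    return o,R.T@np.array([n[0],n[1],1])
def plane(c,p,z):
    o,v=ray(c,p);return o+v*(z-o[2])/v[2]
def tri(rs):
    A=[];b=[]
    for o,v in rs:
        v=v/np.linalg.norm(v);P=np.eye(3)-np.outer(v,v);A.append(P);b.append(P@o)
    return np.linalg.lstsq(np.vstack(A),np.hstack(b),rcond=None)[0]
E
python3 - <<'E'
from h import *
d=pickle.load(open("cap0.pkl","rb"));T,S=d["top"],d["scene"]
t=lambda x,y:(290+x/4,150+y/4); s=lambda x,y:(255+x/4,210+y/4)
FR=[plane(T,t(640,378),105),plane(S,s(83,507),105)];FL=[plane(T,t(212,585),105),plane(S,s(37,92),105)]
print(FR,FL)
for a,b in zip(FR,FL): print("w",np.linalg.norm(a-b),"yaw",np.degrees(np.arctan2(-(b-a)[0],(b-a)[1])))
fr=np.mean(FR,0);fl=np.mean(FL,0);m=(fr+fl)/2;y=(fl-fr);y/=np.linalg.norm(y);x=np.array([y[1],-y[0],0])
o=m+120*x;print("origin",o,"yaw",np.arctan2(x[1],x[0]))
k=tri([ray(T,t(340,275)),ray(S,s(264,162))]);print("knobtop",k,"box",(k-o)@x,(k-o)@y)
k=plane(S,s(264,162),183);print("knobtop",k,"box",(k-o)@x,(k-o)@y)
for n,p,z in(("jar",(715,230),110),("tin",(88,548),110)):
    q=plane(T,t(*p),z);print(n,q,"box",(q-o)@x,(q-o)@y)
for n,p in (("kp",(405,440)),):
    q=plane(T,t(*p),130);print(n,q,"box",(q-o)@x,(q-o)@y)
for p in((38,218),(462,28)):
    q=plane(T,t(*p),105);print((q-o)@x,(q-o)@y)
E
```

```text
[array([504.1909378 ,  67.55172914, 105.        ]), array([510.80761561,  68.30240318, 105.        ])] [array([384.94147404, 319.12800968, 105.        ]), array([393.18758879, 319.56790408, 105.        ])]
w 278.4080809533962 yaw 25.36138076048745
w 277.4325551453581 yaw 25.08478886463453
origin [556.84033903 244.77522946 105.        ] yaw 0.4402301136858463
knobtop [552.78808996 248.66948068 180.35902336] box -2.006355806733475 5.249804896453503
knobtop [555.20313278 247.98089875 183.        ] box -0.11501613786066686 3.597711941252223
jar [591.43430787  20.71546028 110.        ] box -64.18698469049023 -217.43862086183046
tin [406.29255297 390.42678367 110.        ] box -74.12453288951197 195.91979163502134
kp [464.97253037 208.44767087 130.        ] box -98.58944981675474 6.285393173606792
116.41508091087911 138.77918795701356
112.21481096154166 -141.06535343970444
```

```bash
python3 -m inch '27 -30 -4 0 0 0;27 -30 -4 0 0 0;27 -30 -4 0 0 0;27 -30 -4 0 0 0;27 -30 -4 0 0 0;27 -30 -4 0 0 0;27 -30 -4 0 0 0;27 -30 -4 0 0 0;27 -30 -4 0 0 0;27 -30 -4 0 0 0' 0.6 25
python3 -m inch '27 -30 -2 0 0 0;27 -30 -2 0 0 0;27 -30 -2 0 0 0;27 -30 -2 0 0 0;27 -30 -2 0 0 0;27 -30 -2 0 0 0;27 -30 -2 0 0 0;27 -30 -2 0 0 0;27 -30 -2 0 0 0;0 0 0 0 0 -1.15'
python3 -m inch '0 0 0 0 0 -1.15;0 0 0 0 0 -1.15;0 0 0 0 0 -1.15;0 0 0 0 0 -1.15;0 0 0 0 0 -1.15;0 0 0 0 0 -1.15;0 0 0 0 0 -1.15;0 0 0 0 0 -1.15;0 0 0 0 0 -1.15;0 0 0 0 0 -1.15'
```

```text
time_s: 0.93
eef_pos: [323.3, -136.2, 271.5]
ee_rot: [0.0, 0.989, 0.145, 0.0]
force: [1.0, -0.4, -0.4]
grip_width: 0.596
grip_force: 0.0
time_s: 1.77
eef_pos: [479.7, 195.1, 288.2]
ee_rot: [-0.001, 0.979, 0.205, -0.0]
force: [-0.0, -0.7, -0.3]
grip_width: 0.602
grip_force: 0.0
time_s: 2.6
eef_pos: [478.4, 190.2, 289.0]
ee_rot: [-0.0, 0.689, 0.725, -0.0]
force: [-0.6, -0.2, -0.3]
grip_width: 0.603
grip_force: 0.0
```

```bash
python3 -m inch '0 0 0 0 0 -1;0 0 0 0 0 -1;0 0 0 0 0 -1;0 0 0 0 0 -0.7;0 0 0 0 0 0;0 0 0 0 0 0;0 0 0 0 0 0;0 0 0 0 0 0;0 0 0 0 0 0;0 0 0 0 0 0'
python3 - <<'E'
from rig import ctrl
from h import *
c=ctrl.capture("wrist");pickle.dump(c,open("w1.pkl","wb"));cv2.imwrite("pics/w1.png",c["image"][:,:,::-1])
print(ray(c,(320,240)),ctrl.sense()["eef_pos"])
E
```

```text
time_s: 3.43
eef_pos: [478.5, 190.2, 289.3]
ee_rot: [-0.0, 0.539, 0.842, -0.0]
force: [0.4, -0.1, -0.6]
grip_width: 0.6
grip_force: 0.0
(array([451.1104781 , 250.2683466 , 430.44554177]), array([ 0.09790203, -0.22550332, -0.96945526])) [478.56140202 190.19682343 289.30142497]
```

View pics/w1.png

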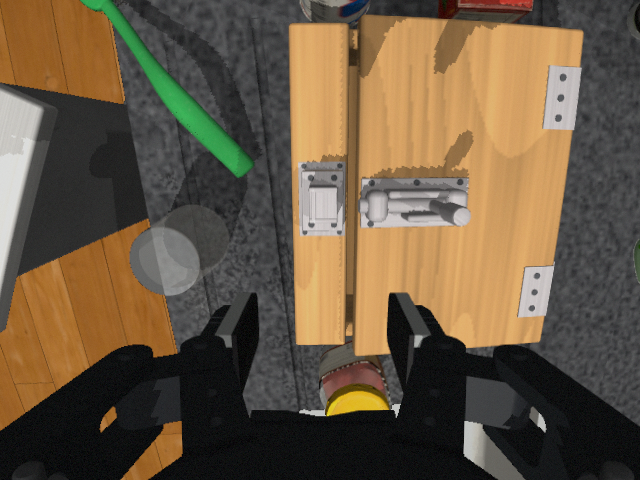

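The wrist view shows the knob top at (461,214), the staple at (323,203) and the bolt nose at (366,206). The front board's corners are at (290,24) and (297,344).

```bash
python3 - <<'E'
from h import *
d=pickle.load(open("cap0.pkl","rb"));T,S=d["top"],d["scene"];W=pickle.load(open("w1.pkl","rb"))
fl=plane(W,(290,24),105);fr=plane(W,(297,344),105);print(fl,fr,np.linalg.norm(fl-fr))
y=(fl-fr)/np.linalg.norm(fl-fr);x=np.array([y[1],-y[0],0]);o=(fl+fr)/2+120*x
print("o",o,"yaw",np.degrees(np.arctan2(x[1],x[0])))
B=lambda q:((q-o)@x,(q-o)@y,q[2])
print("staple",B(plane(W,(323,203),131)))
print("knobW",B(plane(W,(461,214),186)),plane(W,(461,214),186))
k=tri([ray(W,(461,214)),ray(S,(255+264/4,210+162/4))]);print("knob tri",k,B(k))
print("jar",plane(W,(358,404),110))
s=np.array([478.5,190.2]);q=plane(W,(461,214),186);r=q[:2]-s;print("tool shift x,y",r@y[:2],r@x[:2])
E
```

```text
[390.46138288 322.18185219 105.        ] [506.65405421  72.84346823 105.        ] 275.08247232841154
o [557.32730252 248.19971577 105.        ] yaw 24.985705012035314
staple (np.float64(-94.89292335481807), np.float64(0.840288135151744), np.float64(131.0))
knobW (np.float64(-4.960882501453515), np.float64(1.9450669894444086), np.float64(186.0)) [552.00911215 247.86731244 186.        ]
knob tri [554.41227465 248.29300881 181.72017031] (np.float64(-2.6028134912897483), np.float64(1.3158468724951058), np.float64(181.72017030632935))
jar [587.33911303  39.54919317 110.        ]
tool shift x,y 21.220742759935465 90.98784847522492
```

```bash
python3 -m inch '5 26 0 0 0 0;5 26 0 0 0 0;6 26 0 0 0 0;5 26 0 0 0 0;0 0 0 1.15 0 0;0 0 20 0 0 0;0 0 20 0 0 0;0 0 20 0 0 0;0 0 20 0 0 0;0 0 15 0 0 0' 0.5
python3 - <<'E'
from rig import ctrl
from h import *
c=ctrl.capture("wrist");pickle.dump(c,open("w2.pkl","wb"));cv2.imwrite("pics/w2.png",c["image"][:,:,::-1])
E
```

```text
time_s: 4.32
eef_pos: [553.3, 247.9, 193.1]
ee_rot: [-0.033, 0.538, 0.841, -0.051]
force: [1.4, 0.0, -0.7]
grip_width: 0.501
grip_force: 0.0
```

View pics/w2.png

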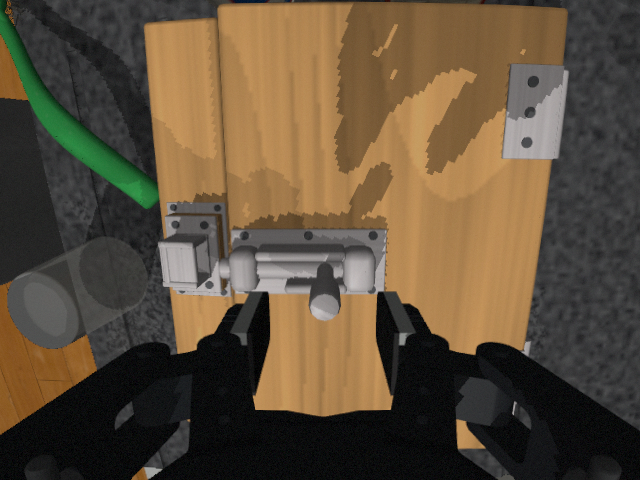

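The knob top is at (324,306), midway between the fingertips at about (267,295) and (380,295). I'll check the tool-x offset numerically.

```bash
python3 - <<'E'
from h import *
W=pickle.load(open("w2.pkl","rb"));S=pickle.load(open("cap0.pkl","rb"))["scene"]
R=Ro.from_quat([.538,.841,-.051,-.033]).as_matrix();e=np.array([553.3,247.9,193.1])
for q in(plane(W,(324,306),187),tri([ray(W,(324,306)),ray(S,(321,250.5))]),tri([ray(W,(324,306)),ray(pickle.load(open("w1.pkl","rb")),(461,214))])): print(q,(q-e)@R)
E
```

```text
[553.54658413 248.43481883 187.        ] [0.37836149 1.18434387 6.00091719]
[554.59373893 247.19860677 183.80956463] [-1.18495219  2.00036955  9.11440136]
[553.32407291 247.51656742 184.07942391] [-0.36389181  0.95577939  8.97064443]
```

```bash
python3 -m inch '0 1 10 0 0 0;0 0 10 0 0 0;0 0 8 0 0 0;0 0 6 0 0 0;0 0 0 0 0 0;0 0 0 0 0 0;0 0 0 0 0 0;0 0 0 0 0 0;0 0 0 0 0 0;0 0 0 0 0 0'
python3 -m inch '0 0 0 0 0 0;0 0 0 0 0 0;0 0 0 0 0 0;0 0 0 0 0 0;0 0 0 0 0 0;0 0 0 0 0 0;0 0 0 0 0 0;0 0 0 0 0 0;0 0 0 0 0 0;0 0 0 0 0 0' 0 30
```

```text
time_s: 5.2
eef_pos: [551.1, 246.8, 161.4]
ee_rot: [-0.032, 0.538, 0.841, -0.05]
force: [0.6, -0.1, 0.3]
grip_width: 0.502
grip_force: 0.0
time_s: 6.03
eef_pos: [551.0, 246.7, 161.2]
ee_rot: [-0.032, 0.538, 0.841, -0.051]
force: [-0.7, -0.4, 1.4]
grip_width: 0.154
grip_force: 30.2
```

```bash
python3 -m inch '0 -0.7 1.6 -0.12 0 0;0 -0.7 1.6 -0.12 0 0;0 -0.7 1.6 -0.12 0 0;0 -0.6 1.5 -0.12 0 0;0 0 0 0 0 0;0 -3 0 0 0 0;0 -3 0 0 0 0;0 -3 0 0 0 0;0 -3 0 0 0 0;0 0 0 0 0 0'
python3 -m inch '0 0 0 0 0 0;0 0 0 0 0 0;0 -0.5 0 0 0 0;0 -0.5 0 0 0 0;0 -0.5 0 0 0 0;0 -0.5 0 0 0 0;0 0 0 0 0 0;0 0 0 0 0 0;0 0 0 0 0 0;0 0 0 0 0 0'
```

```text
time_s: 6.87
eef_pos: [536.6, 240.1, 156.1]
ee_rot: [-0.019, 0.539, 0.842, -0.03]
force: [-1.5, -0.8, 4.6]
grip_width: 0.152
grip_force: 30.4
time_s: 7.7
eef_pos: [535.4, 239.5, 156.1]
ee_rot: [-0.019, 0.539, 0.842, -0.03]
force: [1.8, 1.0, 3.3]
grip_width: 0.15
grip_force: 30.4
```

```bash
python3 -m inch '0 -0.5 0 0 0 0;0 -0.5 0 0 0 0;0 -0.5 0 0 0 0;0 0 0 0 0 0;0 0 0 0 0 0;0 0 0 0 0 0;0 0 0 0 0 0;0 0 0 0 0 0;0 0 0 0 0 0;0 0 0 0 0 0'
python3 -m inch '0 -0.5 0 0 0 0;0 -0.5 0 0 0 0;0 0 0 0 0 0;0 0 0 0 0 0;0 0 0 0 0 0;0 0 0 0 0 0;0 0 0 0 0 0;0 0 0 0 0 0;0 0 0 0 0 0;0 0 0 0 0 0'
```

```text
time_s: 8.53
eef_pos: [534.1, 238.9, 156.2]
ee_rot: [-0.019, 0.539, 0.842, -0.029]
force: [4.3, 1.8, 2.2]
grip_width: 0.147
grip_force: 30.3
time_s: 9.37
eef_pos: [533.7, 238.7, 156.3]
ee_rot: [-0.018, 0.539, 0.842, -0.029]
force: [8.7, 2.9, -0.6]
grip_width: 0.152
grip_force: 30.3
```

```bash
python3 -m inch '0 0.4 0 0 0 0;0 0 0 0 0 0;0 -0.1 0.6 -0.04 0 0;0 0 0 0 0 0;0 0 0 0 0 0;0 0 0 0 0 0;0 -0.1 0.6 -0.04 0 0;0 0 0 0 0 0;0 0 0 0 0 0;0 0 0 0 0 0'
python3 -m inch '0 0 0 0 0 0;0 0 0 0 0 0;0 -0.1 0.6 -0.04 0 0;0 0 0 0 0 0;0 0 0 0 0 0;0 0 0 0 0 0;0 -0.1 0.6 -0.04 0 0;0 0 0 0 0 0;0 0 0 0 0 0;0 0 0 0 0 0'
```

```text
time_s: 10.2
eef_pos: [533.8, 238.8, 156.0]
ee_rot: [-0.016, 0.539, 0.842, -0.025]
force: [6.5, 2.7, 7.0]
grip_width: 0.151
grip_force: 30.9
time_s: 11.03
eef_pos: [533.5, 238.6, 154.8]
ee_rot: [-0.014, 0.539, 0.842, -0.022]
force: [5.8, 2.5, 6.3]
grip_width: 0.149
grip_force: 30.8
```

```bash
python3 -m inch '0 0 0 0 0 0;0 0 0 0 0 0;0 -0.1 0.6 -0.04 0 0;0 0 0 0 0 0;0 0 0 0 0 0;0 0 0 0 0 0;0 -0.1 0.6 -0.04 0 0;0 0 0 0 0 0;0 0 0 0 0 0;0 0 0 0 0 0'
python3 -m inch '0 0 0 0 0 0;0 0 0 0 0 0;0 -0.1 0.6 -0.04 0 0;0 0 0 0 0 0;0 0 0 0 0 0;0 0 0 0 0 0;0 -0.1 0.6 -0.04 0 0;0 0 0 0 0 0;0 0 0 0 0 0;0 0 0 0 0 0'
```

```text
time_s: 11.87
eef_pos: [532.3, 238.1, 152.8]
ee_rot: [-0.012, 0.539, 0.842, -0.02]
force: [0.7, 0.1, 4.8]
grip_width: 0.149
grip_force: 30.7
time_s: 12.7
eef_pos: [532.1, 238.0, 151.9]
ee_rot: [-0.01, 0.539, 0.842, -0.016]
force: [-0.4, -1.3, 8.0]
grip_width: 0.149
grip_force: 30.9
```

```bash
python3 -m inch '0 0.1 -0.6 0.04 0 0;0 0 0 0 0 0;0 0 0 0 0 0;0 -0.5 0 0 0 0;0 -0.5 0 0 0 0;0 -0.5 0 0 0 0;0 -0.5 0 0 0 0;0 0 0 0 0 0;0 0 0 0 0 0;0 0 0 0 0 0'
python3 -m inch '0 0 0 0 0 0;0 0 0 0 0 0;0 0 0 0 0 0;0 0 0 0 0 0;0 0 0 0 0 0;0 0 0 0 0 0;0 0 0 0 0 0;0 0 0 0 0 0;0 0 0 0 0 0;0 0 0 0 0 0'
```

```text
time_s: 13.53
eef_pos: [530.6, 237.3, 152.3]
ee_rot: [-0.011, 0.539, 0.842, -0.017]
force: [0.7, -0.3, 6.1]
grip_width: 0.154
grip_force: 30.7
time_s: 14.37
eef_pos: [530.6, 237.3, 152.3]
ee_rot: [-0.011, 0.539, 0.842, -0.017]
force: [1.5, 0.3, 5.5]
grip_width: 0.149
grip_force: 30.7
```

```bash
python3 -m inch '0 -1 0 0 0 0;0 -1 0 0 0 0;0 -1 0 0 0 0;0 -1 0 0 0 0;0 -1 0 0 0 0;0 -1 0 0 0 0;0 0 0 0 0 0;0 0 0 0 0 0;0 0 0 0 0 0;0 0 0 0 0 0'
python3 -m inch '0 -1 0 0 0 0;0 -1 0 0 0 0;0 -1 0 0 0 0;0 -0.5 0 0 0 0;0 -0.5 0 0 0 0;0 0 0 0 0 0;0 0 0 0 0 0;0 0 0 0 0 0;0 0 0 0 0 0;0 0 0 0 0 0'
```

```text
time_s: 15.2
eef_pos: [525.1, 234.8, 152.4]
ee_rot: [-0.011, 0.539, 0.842, -0.018]
force: [-0.1, -1.5, 6.1]
grip_width: 0.15
grip_force: 30.7
time_s: 16.03
eef_pos: [521.6, 233.1, 152.6]
ee_rot: [-0.011, 0.539, 0.842, -0.017]
force: [1.4, -0.1, 4.7]
grip_width: 0.152
grip_force: 30.6
```

```bash
python3 -m inch '0 -1 0 0 0 0;0 -0.5 0 0 0 0;0 -0.5 0 0 0 0;0 0 0 0 0 0;0 0 0 0 0 0;0 0 0 0 0 0;0 0 0 0 0 0;0 0 0 0 0 0;0 0 0 0 0 0;0 0 0 0 0 0'
python3 -m inch '0 -0.5 0 0 0 0;0 -0.5 0 0 0 0;0 0 0 0 0 0;0 0 0 0 0 0;0 0 0 0 0 0;0 0 0 0 0 0;0 0 0 0 0 0;0 0 0 0 0 0;0 0 0 0 0 0;0 0 0 0 0 0'
```

```text
time_s: 16.87
eef_pos: [519.8, 232.3, 152.6]
ee_rot: [-0.011, 0.539, 0.842, -0.017]
force: [1.8, -1.5, 5.2]
grip_width: 0.151
grip_force: 30.6
time_s: 17.7
eef_pos: [519.0, 232.0, 152.7]
ee_rot: [-0.011, 0.539, 0.842, -0.017]
force: [2.3, -0.0, 4.5]
grip_width: 0.148
grip_force: 30.6
```

```bash
python3 -m inch '0 -0.5 0 0 0 0;0 -0.3 0 0 0 0;0 0 0 0 0 0;0 0 0 0 0 0;0 0 0 0 0 0;0 0 0 0 0 0;0 0 0 0 0 0;0 0 0 0 0 0;0 0 0 0 0 0;0 0 0 0 0 0'
python3 -m inch '0 -0.5 0 0 0 0;0 0 0 0 0 0;0 0 0 0 0 0;0 0 0 0 0 0;0 0 0 0 0 0;0 0 0 0 0 0;0 0 0 0 0 0;0 0 0 0 0 0;0 0 0 0 0 0;0 0 0 0 0 0'
```

```text
time_s: 18.53
eef_pos: [518.7, 231.8, 152.8]
ee_rot: [-0.011, 0.539, 0.842, -0.017]
force: [5.7, 1.5, 2.4]
grip_width: 0.152
grip_force: 30.4
time_s: 19.37
eef_pos: [518.6, 231.7, 152.8]
ee_rot: [-0.01, 0.539, 0.842, -0.016]
force: [6.9, 3.4, 2.4]
grip_width: 0.149
grip_force: 30.3
```

```bash
python3 -m inch '0 0.7 0 0 0 0;0 0 0 0 0 0;0 0 0 0 0 0;0 0 0 0 0 0;0 0 0 0 0 0;0 0 0 0 0 0;0 0 0 0 0 0;0 0 0 0 0 0;0 0 0 0 0 0;0 0 0 0 0 0' - 20
python3 -m inch '0 0 0 0 0 0;0 0 0 0 0 0;0 0 0 0 0 0;0 0 0 0 0 0;0 0 0 0 0 0;0 0 -10 0 0 0;0 0 -12 0 0 0;0 0 -12 0 0 0;0 0 -12 0 0 0;0 0 0 0 0 0' 0.4 20
python3 - <<'E'
from rig import ctrl
from h import *
c=ctrl.capture("wrist");pickle.dump(c,open("w3.pkl","wb"));s=ctrl.capture("scene")
cv2.imwrite("pics/w3.png",np.hstack([c["image"][100:460,120:520],cv2.resize(s["image"][210:360,255:395],(336,360))])[:,:,::-1])
E
```

```text
time_s: 20.2
eef_pos: [518.7, 231.8, 152.8]
ee_rot: [-0.011, 0.539, 0.842, -0.017]
force: [5.5, 1.9, 3.1]
grip_width: 0.151
grip_force: 30.4
time_s: 21.03
eef_pos: [521.0, 232.8, 201.7]
ee_rot: [-0.009, 0.539, 0.842, -0.016]
force: [0.2, 0.9, 0.7]
grip_width: 0.4
grip_force: 0.0
```

View pics/w3.png

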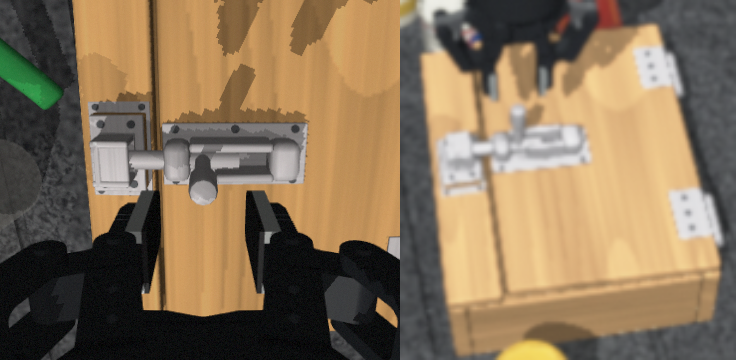

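The picture shows the bolt rod inside the staple at (115,160), the lid held down, and the upright knob at (203,190), centred between the open fingers. Next I push the handle over from its left side.

```bash
python3 -m inch '13 0 0 0 0 0;13 0 0 0 0 0;0 0 0 0 0 0;0 0 0 0 0 0;0 0 9 0 0 0;0 0 9 0 0 0;0 0 9 0 0 0;0 0 7 0 0 0;0 0 0 0 0 0;0 0 0 0 0 0' 0 20
python3 -m inch '-4 0 0 0 0 0;-4 0 0 0 0 0;-4 0 0 0 0 0;-3 0 0 0 0 0;-3 0 0 0 0 0;-3 0 0 0 0 0;0 0 0 0 0 0;0 0 0 0 0 0;0 0 0 0 0 0;0 0 0 0 0 0'
```

```text
time_s: 21.97
eef_pos: [507.9, 255.3, 164.2]
ee_rot: [-0.011, 0.539, 0.842, -0.018]
force: [-0.5, 0.2, 0.5]
grip_width: 0.003
grip_force: 0.0
time_s: 22.8
eef_pos: [516.7, 236.5, 164.6]
ee_rot: [-0.011, 0.539, 0.842, -0.017]
force: [-0.5, -0.0, 0.3]
grip_width: -0.004
grip_force: 0.0
```

```bash
python3 -m inch '-3 0 0 0 0 0;-3 0 0 0 0 0;-3 0 0 0 0 0;-3 0 0 0 0 0;-3 0 1 0 0 0;-3 0 2 0 0 0;-3 0 2 0 0 0;-3 0 2 0 0 0;-3 0 2 0 0 0;0 0 0 0 0 0'
python3 - <<'E'
from rig import ctrl
from h import *
c=ctrl.capture("wrist");s=ctrl.capture("scene")
cv2.imwrite("pics/w4.png",np.hstack([c["image"][100:460,120:520],cv2.resize(s["image"][210:360,255:395],(336,360))])[:,:,::-1])
E
```

```text
time_s: 23.63
eef_pos: [527.8, 211.2, 155.2]
ee_rot: [-0.011, 0.539, 0.842, -0.017]
force: [-1.5, 0.6, 0.2]
grip_width: -0.004
grip_force: 0.0
```

View pics/w4.png

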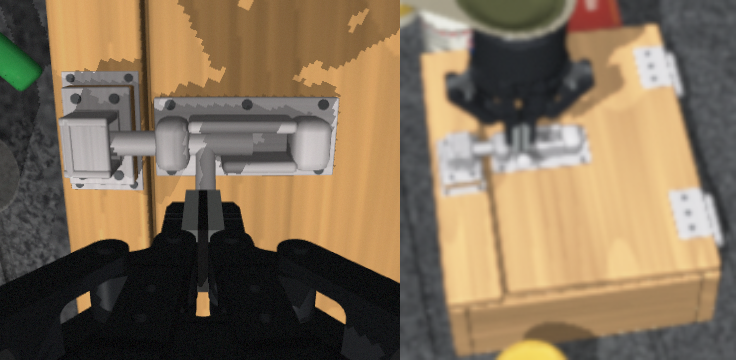

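The handle is leaning over to the right through the notch, with the neck visible at (207,170). I now lift, move out over the knob and press it flat.

```bash
python3 -m inch '0 0 -7 0 0 0;0 0 -7 0 0 0;-8 0 0 0 0 0;-8 0 0 0 0 0;-8 0 0 0 0 0;0 0 5 0 0 0;0 0 5 0 0 0;0 0 5 0 0 0;0 0 5 0 0 0;0 0 0 0 0 0'
python3 -m inch '0 0 3 0 0 0;0 0 3 0 0 0;0 0 2 0 0 0;0 0 2 0 0 0;0 0 2 0 0 0;0 0 0 0 0 0;0 0 0 0 0 0;0 0 0 0 0 0;0 0 0 0 0 0;0 0 0 0 0 0'
```

```text
time_s: 24.57
eef_pos: [536.8, 190.0, 148.3]
ee_rot: [-0.012, 0.539, 0.842, -0.018]
force: [-0.6, -0.6, 0.3]
grip_width: -0.002
grip_force: 0.0
time_s: 25.4
eef_pos: [537.1, 189.7, 137.8]
ee_rot: [-0.011, 0.539, 0.842, -0.017]
force: [-0.0, 0.5, 0.3]
grip_width: -0.001
grip_force: 0.0
```

```bash
python3 -m inch '0 0 1 0 0 0;0 0 1 0 0 0;0 0 1 0 0 0;0 0 1 0 0 0;0 0 0 0 0 0;0 0 0 0 0 0;0 0 0 0 0 0;0 0 0 0 0 0;0 0 0 0 0 0;0 0 0 0 0 0'
python3 -m inch '0 0 0.5 0 0 0;0 0 0.5 0 0 0;0 0 0.5 0 0 0;0 0 0 0 0 0;0 0 0 0 0 0;0 0 0 0 0 0;0 0 0 0 0 0;0 0 0 0 0 0;0 0 0 0 0 0;0 0 0 0 0 0'
```

```text
time_s: 26.23
eef_pos: [536.9, 189.6, 133.8]
ee_rot: [-0.011, 0.539, 0.842, -0.017]
force: [-0.3, 0.4, 0.1]
grip_width: 0.003
grip_force: 0.0
time_s: 27.07
eef_pos: [536.9, 189.6, 132.2]
ee_rot: [-0.011, 0.539, 0.842, -0.017]
force: [0.9, -0.0, -0.0]
grip_width: 0.0
grip_force: 0.0
```

```bash
python3 -m inch '0 0 0.5 0 0 0;0 0 0.5 0 0 0;0 0 0.5 0 0 0;0 0 0 0 0 0;0 0 0 0 0 0;0 0 0 0 0 0;0 0 0 0 0 0;0 0 0 0 0 0;0 0 0 0 0 0;0 0 0 0 0 0'
python3 -m inch '0 0 0.5 0 0 0;0 0 0.5 0 0 0;0 0 0 0 0 0;0 0 0 0 0 0;0 0 0 0 0 0;0 0 0 0 0 0;0 0 0 0 0 0;0 0 0 0 0 0;0 0 0 0 0 0;0 0 0 0 0 0'
```

```text
time_s: 27.9
eef_pos: [537.0, 189.5, 131.1]
ee_rot: [-0.011, 0.539, 0.842, -0.017]
force: [-1.3, -0.2, 4.7]
grip_width: -0.001
grip_force: 2.6
time_s: 28.73
eef_pos: [536.9, 189.5, 130.1]
ee_rot: [-0.011, 0.539, 0.842, -0.017]
force: [-0.7, -0.2, 5.3]
grip_width: -0.001
grip_force: 2.8
```

```bash
python3 -m inch '0 0 0.5 0 0 0;0 0 0.5 0 0 0;0 0 0.5 0 0 0;0 0 0.5 0 0 0;0 0 0 0 0 0;0 0 0 0 0 0;0 0 0 0 0 0;0 0 0 0 0 0;0 0 0 0 0 0;0 0 0 0 0 0'
python3 - <<'E'
from rig import ctrl
from h import *
s=ctrl.capture("scene")
cv2.imwrite("pics/s5.png",cv2.resize(s["image"][210:360,255:395],(336,360))[:,:,::-1])
E
python3 -m inch '0 0 -8 0 0 0;0 0 -15 0 0 0;0 0 -20 0 0 0;0 0 -20 0 0 0;0 0 -20 0 0 0;-10 0 -20 0 0 0;-10 0 -20 0 0 0;-20 0 0 0 0 0;-20 0 0 0 0 0;0 0 0 0 0 0'
python3 - <<'E'
from rig import ctrl
from h import *
c=ctrl.capture("wrist");s=ctrl.capture("scene")
cv2.imwrite("pics/w6.png",np.hstack([c["image"][60:420,120:520],cv2.resize(s["image"][210:360,255:395],(336,360))])[:,:,::-1])
E
```

```text
time_s: 29.57
eef_pos: [537.2, 189.6, 129.3]
ee_rot: [-0.01, 0.539, 0.842, -0.017]
force: [-3.1, 0.0, 14.2]
grip_width: -0.004
grip_force: 7.0
time_s: 30.45
eef_pos: [567.5, 134.5, 250.3]
ee_rot: [-0.011, 0.54, 0.841, -0.018]
force: [-0.4, -0.5, 0.0]
grip_width: -0.005
grip_force: 0.0
```

View pics/w6.png

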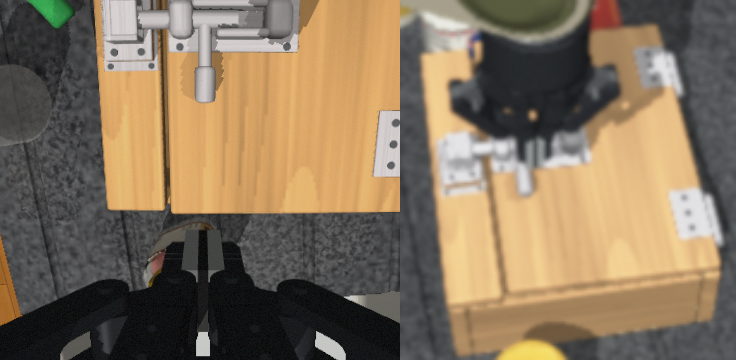

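The handle lies flat to the right, with the knob at (205,85), the rod is in the staple and the lid is held. The robot is clear of everything, so I'm handing in.

```bash
python3 -c "
from rig import ctrl
print(ctrl.finish_job())"
```

```text
the job is handed in; nothing more can be done
None
```

The box is shut: the bolt is home in the keeper, its handle is pressed flat into the notch, the jar, tin and carton were never touched, and the job was handed in at about 30 s with no verdict shown.

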